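Fit the removable handle to the cast-iron pan

TASK

Fit the removable handle to the cast-iron pan: hold it hole side up, slide its steel sleeve onto the pan's stub right home against the collar, so that the spring button pops up through the hole, then pull back lightly on the handle until the button catches it, to check that it is locked, and let go. Feel your way on gently, without ramming the stub or shoving the heavy pan along, and leave the other things on the worktop where they are.

Things in the scene. Friction and masses are not known exactly. Their poses are not given: they have to be found in the camera images.
- pan: heavy black cast-iron pan, about 4 kg, 207 mm across the rim, 66 high, loose on the worktop: some 18 to 30 N sideways shoves it. Origin: centre of its underside, z up. Its +x side carries a clevis with a dark steel stub that points out along +x; a small black loop sits on the -x side.
- stub_pivot (a point): the stub's pivot rivet: a point of the pan on the stub's axis, 118 mm from the pan's centre along pan +x, 45 mm above the underside; axes as the pan's. From the pivot outward: a collar (32 wide, 24 high) whose outer face, the stop, is at 18 mm; then a level bar 20 wide, 14 high, up to the tip at 80 mm, its last 4 mm tapered by 0.5 mm all round; the button's centre is at 48 mm.
- stub_mid (a point): a point of the pan, 80 mm out from stub_pivot along pan +x: where the stub's tip would be if the stub stood straight. It seldom does: the stub swivels stiffly about its upright rivet by up to 0.17 rad to either side, stays where it is left and starts anywhere in that range, so its tip lies up to 14 mm left or right of this point. About 4 N sideways at the tip swivels it.
- button (a joint): spring button in the stub's top, an 11 mm bright steel pin: 0 = out (5 mm proud of the bar), grows as pressed, at most 0.007 m; spring 2.4 N out, 4.4 N when 5 mm in. Its top is bevelled toward the stub's tip, so a sleeve sliding on presses it down (some 5 to 14 N of push), and upright on the pan's side, so it locks. Reads 0.003 to 0.005 under the sleeve, back to 0 in the hole.
- handle: loose handle, 204 mm long, about 0.22 kg, lying hole side up: dark steel box sleeve (27 wide, 20 high), then from 70 mm behind the mouth a dark wooden grip 26 wide, 22 high, with a wire loop at its end. Origin: on the underside, 100 mm behind the mouth, in the grip, near the centre of mass; x from mouth to loop (fitted, it points away from the pan), z up.
- handle_mouth (a point): centre of the sleeve's mouth, at x = -100 mm, z = 10 mm of the handle; axes as the handle's. Bore 22 wide, 16 high, 70 deep: 1 mm of play on every side of the bar. Home against the collar it is 18 mm from stub_pivot; the button pops up as it comes within 22 mm; pulled back, the hole's edge catches on the button at 22 mm.
- handle_hole (a point): centre of the round hole, 15.5 mm across, in the 2 mm top wall of the sleeve, 28 mm from the mouth and 20 mm above the underside; axes as the handle's
- honey_jar: bystander: glass jar with red lid, 56 mm across, 75 mm high; origin at its foot
- salt_shaker: bystander: glass salt shaker with grey cap, 44 mm across, 90 mm high; origin at its foot
- teaspoon: bystander: steel teaspoon, 134 mm long, lying flat; origin under its middle
- pepper_mill: bystander: dark wooden pepper mill, 55 mm across, 168 mm high; origin at its foot
- matchbox: bystander: matchbox 37 x 54 x 15 mm; origin at its underside

How it is judged:
On the way, in this order (a step that is already met when the one before it is completed fails the run):
1. the sleeve is home against the collar (mouth within 20 mm of the pivot) and the button has popped up through the hole (value of joint button below 0.0015 m and angle between the z axis of handle and the z axis of pan, either way round below 0.12 rad and angle between the x axis of handle and the x axis of pan, either way round below 0.25 rad and distance between handle_mouth and stub_pivot below 0.02 m), for 0.1 s.
2. the handle is pulled back with more than 4 N until the button, still out, catches it (mouth more than 20.5 mm from the pivot) (value of joint button below 0.0015 m and angle between the z axis of handle and the z axis of pan, either way round below 0.12 rad and angle between the x axis of handle and the x axis of pan, either way round below 0.25 rad and distance between handle_mouth and stub_pivot between 0.0205 and 0.0245 m and contact force between handle and pan above 4 N), for 0.1 s.
At the end, for the whole second after the job is handed in: The handle is on the stub, hole side up, its mouth within 24.5 mm of the pivot (18 is home, 22 is caught by the button), the button out (pressed by less than 1.5 mm) through the hole; handle and pan at rest, the pan flat and within 20 mm of where it stood (value of joint button below 0.0015 m and angle between the z axis of handle and the z axis of pan, either way round below 0.12 rad and angle between the x axis of handle and the x axis of pan, either way round below 0.25 rad and distance between handle_mouth and stub_pivot below 0.0245 m and linear speed of each of handle, pan below 0.02 m/s and distance of pan from where it was at the start of the episode below 0.02 m and angle between pan's own z axis and vertical below 0.05 rad); the robot touches nothing.
It fails at once if the handle is rammed against the stub or pan (more than 40 N) (contact force between handle and pan above 40 N).
It fails at once if the pan is shoved more than 20 mm along the worktop (distance of pan from where it was at the start of the episode above 0.02 m).
It fails at once if a bystander is moved more than 30 mm (distance of any of honey_jar, salt_shaker, teaspoon, pepper_mill, matchbox from where it was at the start of the episode above 0.03 m).
It also fails if it takes over 72 s, if anything falls off the work surface, if the arm or the gripper's body presses on something with over 40 N, if the wrist force passes 120 N, or if a joint passes its speed limit or range.

ROBOT

A 6-joint arm with a two-finger parallel gripper is mounted at the origin on a cart in front of the work surface, level with it; the furniture and walls round the work are solid. World frame = base frame: x ahead of the robot, y to its left, z up, the work surface at z = 0. Lengths are in m, angles in rad, forces in N, time in s.
With the tool pointing down it reaches from about 0.375 to 0.9 m from the base axis. Payload 3.1 kg.
Tool frame: the origin (TCP) lies between the finger pads; the fingertips stand manip.finger_overhang ahead of it and the grasp point (between the pads) lies 5 mm behind it (manip.finger_overhang is the distance from the TCP to the fingertips, in m); z points along the fingers, y is the line along which they close (so a half turn about z gives the same grasp; the last joint's range is limited). The gripper opens to 85 mm and grips with 20 to 120 N. Pads are 22 mm wide; open, the fingers measure 114 mm over their backs; the gripper's body (76 mm by 85 mm) begins 54 mm behind the grasp point. The pads swing forward as they close: fully open they stand 13 mm farther back than shut.
Start: joints at [1.052, 0.527, 1.433, -0, 1.181, -0.178], TCP at [0.209, 0.589, 0.245] pointing down, gripper open.
Joint ranges: [-3.08, 3.08], [-0.75, 2.2], [0.22, 2.44], [-1.43, 4.57], [0, 2.65], [-2.85, 2.85]. Speed limits (rad/s): [2.79, 2.79, 3.14, 3.14, 3.14, 3.14].

INTERFACE

Orientations are given as a unit quaternion [x, y, z, w].
In Python, from station import manip gives the robot as it stands.
- The arm moves only by the tool drive_tool, never from a script. Its argument "plan" is a list of rows, each a list of 7 numbers: the shift along the tool's x, y, z in m, then the turn, a rotation vector about the tool's x, y, z in degrees, then the opening, from -1 (shut) to 1 (fully open). In form: [[x, y, z, wx, wy, wz, gripper], ...]. A call has 1 to 10 rows; each row shifts and turns the commanded pose from where the row before left it, along the tool's axes as they then stand; what a row does not reach is not made up. A row lasts 1/10 s, in which the tool goes at most 50 mm and 8.59 degrees, less where a joint would pass 70% of its speed; a pose out of reach is approached as far as the arm can. A call is refused whole if a number of a shift passes 0.05 or a number of a turn 8.59, either way. A call with a gripper value outside its range is refused whole. The fingers move at their own pace and stop on an object; "newtons" is the grip in N (left out, the last holds). Time passes only in rows, so rows that do not move let the fingers close. It gives the time, the measured TCP pose, the force, the opening and the grip force at its end, in the units of the state.
- manip.sense(): the state, without advancing time (a new reading comes with each control period).
- manip.snapshot(name): name is "scene" or "top" or "wrist"; returns a dict with "image" (420x560x3 uint8, red, green, blue), "z_map" (420x560 float32, m along the optical axis (not along the pixel's ray), 0 where there is no reading), "fov_y" (degrees; the focal length in pixels is half the picture's height over the tangent of half this angle, whatever the lens; pixels are square), "cx", "cy" (the principal point, pixels), "extrinsics" (4x4, takes a point from camera to world coordinates); the wrist camera has in their place "mount" (4x4, takes a point from camera to tool coordinates, whose origin is the TCP and whose axes are the flange's). Camera axes: x right, y up, looking along -z (the intrinsics and any distortion apply to the point x, -y, -z); pixel columns grow to the right and rows downward; lengths in m; the calibration is good to about 2 mm. A picture is of the moment at which its call begins: read the wrist's pose just before it.
- manip.sign_off(): hands the job in; it is judged then, once.
The state is a dict: "t": time; "q": joint angles; "qd": joint speeds; "tau": joint torques, N m; "tcp_pos": TCP position; "tool_rot": TCP orientation; "force": force on the tool from outside, world axes, zero at the start; "ft_torque": the same for the moment, N m; "finger_gap": opening from 0.0 (shut) to 1.0 (fully open); "gripper_force": force on a finger pad.
Only numpy, scipy, OpenCV 4.12 (cv2) and the standard library are available. Lean on these libraries where they do the work, as an engineer would, in place of code of your own. Each camera call takes 0.05 s, during which the arm holds its last target. There are 200 camera calls.

## Working session

There is one attempt and no reset: what is moved stays moved. The work goes in short steps, Python scripts to look and compute and a tool call to move; the robot and the scene stay as the last step left them, time stands still between calls to the robot, and variables do not carry over. Pictures are saved under pics/ and viewed, at most 10 in all, crops included, and the job is handed in when it is done.

Besides the shell and the picture viewer there is one more tool, called after "Call:" as name(argument=value, ...) on one line, values as JSON. drive_tool: Moves the arm, as the interface text tells. Its arguments: {"type":"object","properties":{"plan":{"type":"array"},"newtons":{"type":"number"}},"required":["plan"]}

```bash
mkdir -p pics; ls; cat > h.py <<'E'
import numpy as np, cv2, json
from scipy.spatial.transform import Rotation as R
from station import manip
def snap(name, tag):
    s=manip.sense(); d=manip.snapshot(name)
    if name=="wrist":
        T=np.eye(4); T[:3,:3]=R.from_quat(s["tool_rot"]).as_matrix(); T[:3,3]=s["tcp_pos"]
        E=T@np.array(d["mount"])
    else: E=np.array(d["extrinsics"])
    np.savez(f"{tag}.npz",image=d["image"],z=d["z_map"],E=E,f=d["image"].shape[0]/2/np.tan(np.radians(d["fov_y"])/2),c=[d["cx"],d["cy"]])
    cv2.imwrite(f"pics/{tag}.png",d["image"][:,:,::-1])
    return {k:v for k,v in d.items() if k not in("image","z_map")}
def ray(tag,u,v):
    n=np.load(f"{tag}.npz");E=n["E"];f=n["f"];c=n["c"]
    return E[:3,3],E[:3,:3]@np.array([(u-c[0])/f,-(v-c[1])/f,-1])
def onz(tag,u,v,z):
    o,d=ray(tag,u,v); return o+d*(z-o[2])/d[2]
def dep(tag,u,v):
    o,d=ray(tag,u,v); return o+d*float(np.load(f"{tag}.npz")["z"][int(round(v)),int(round(u))])
def tri(a,b):
    (o1,d1),(o2,d2)=ray(*a),ray(*b)
    s=np.linalg.lstsq(np.c_[d1,-d2],o2-o1,rcond=None)[0]
    p,q=o1+d1*s[0],o2+d2*s[1]; return (p+q)/2,np.linalg.norm(p-q)
E
python3 - <<'E'
from h import *
for n in("top","scene"): print(snap(n,n))
s=manip.sense();print(s["tool_rot"],s["force"],manip.finger_overhang)
E
```

```text
pics
{'fov_y': 53.82325726315493, 'cx': 285.0846782321809, 'cy': 204.05037471168615, 'extrinsics': array([[ 0.02463022,  0.98539344, -0.16850258,  0.29831206],
       [-0.99967891,  0.02327375, -0.01002067,  0.33382646],
       [-0.00595261,  0.16869529,  0.98565028,  0.90836821],
       [ 0.        ,  0.        ,  0.        ,  1.        ]])}
{'fov_y': 48.30348158619147, 'cx': 283.9981132375051, 'cy': 211.4252591819794, 'extrinsics': array([[-0.61350596,  0.3514004 , -0.70719743, -0.23433437],
       [-0.78965783, -0.28108402,  0.54537352,  0.83784508],
       [-0.00713742,  0.89303389,  0.4499328 ,  0.47879049],
       [ 0.        ,  0.        ,  0.        ,  1.        ]])}
[ 1.69604732e-01  9.85511695e-01 -9.08579625e-04 -3.29833038e-04] [ 0.27119954  0.21715503 -0.11016998] 0.014
```

View pics/top.png

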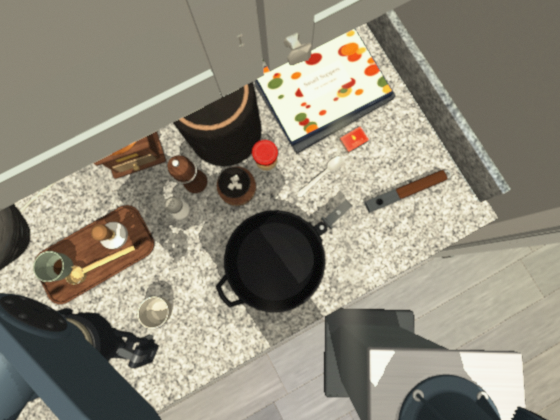

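View pics/scene.png

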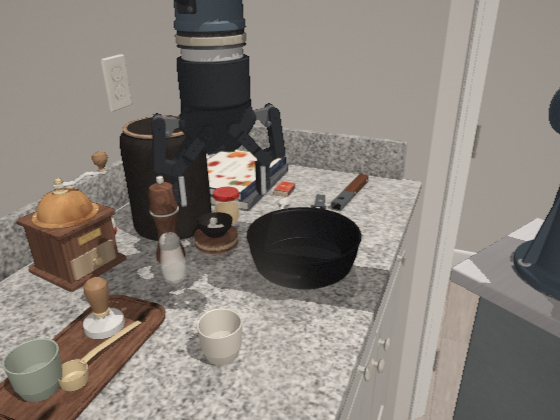

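The top view shows the pan at (274,260), its stub from (322,228) to (350,200). The handle runs from its mouth at (367,203) to the loop end at (446,177), with the hole at (380,202). The spoon is at (320,172) and the matchbox at (354,139).

```bash
python3 - <<'E'
from h import *
for n,u,v in [("pan",274,258),("rivet",322,228),("tip",347,201),("mouth",368,204),("hole",380,202),("gripstart",397,194),("loopend",445,178),("match",354,139),("spoonL",302,190),("spoonR",338,160),("jar",264,152)]:
    print(n,dep("top",u,v).round(3),onz("top",u,v,.02).round(3))
im=cv2.imread("pics/top.png")[130:290,200:460]
cv2.imwrite("pics/crop1.png",cv2.resize(im,(780,480),interpolation=cv2.INTER_CUBIC))
E
```

```text
pan [0.334 0.364 0.006] [0.333 0.364 0.02 ]
rivet [0.395 0.265 0.061] [0.4   0.262 0.02 ]
tip [0.455 0.212 0.049] [0.46  0.208 0.02 ]
mouth [0.454 0.163 0.021] [0.455 0.162 0.02 ]
hole [0.462 0.133 0.006] [0.46  0.136 0.02 ]
gripstart [0.478 0.099 0.02 ] [0.478 0.099 0.02 ]
loopend [ 0.516 -0.006  0.021] [ 0.517 -0.007  0.02 ]
match [0.603 0.192 0.015] [0.601 0.192 0.02 ]
spoonL [0.486 0.306 0.004] [0.482 0.307 0.02 ]
spoonR [0.556 0.226 0.006] [0.552 0.228 0.02 ]
jar [0.55  0.389 0.075] [0.567 0.393 0.02 ]
```

View pics/crop1.png

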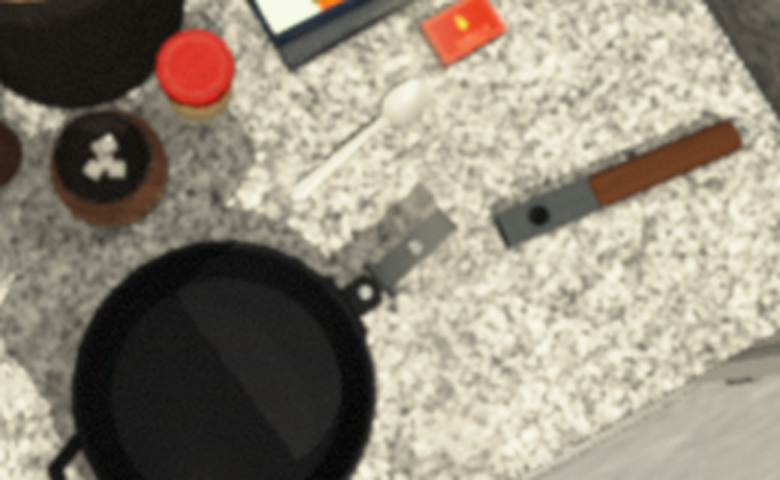

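The crop shows the rivet at full-image (322,227), button (338,212) and tip (347,202). The handle mouth is at (368,207), hole (380,202) and sleeve end (397,193). I'll move the wrist over there to measure more closely.

Call:
drive_tool(plan=[[-0.033,-0.03,-0.006,0,0,0,1],[-0.033,-0.03,-0.006,0,0,0,1],[-0.033,-0.03,-0.006,0,0,0,1],[-0.033,-0.03,-0.006,0,0,0,1],[-0.033,-0.03,-0.006,0,0,0,1],[-0.033,-0.03,-0.006,0,0,0,1],[-0.033,-0.03,-0.006,0,0,0,1],[-0.033,-0.03,-0.006,0,0,0,1],[-0.033,-0.03,-0.006,0,0,0,1],[-0.033,-0.03,-0.006,0,0,0,1]])

```text
t: 1.1
tcp_pos: [0.4199, 0.1943, 0.3054]
tool_rot: [0.17, 0.986, -0.0, -0.0]
force: [1.8, 0.4, 1.0]
finger_gap: 1.003
gripper_force: 0.0
```

Call:
drive_tool(plan=[[-0.02,-0.02,0,0,0,0,1],[-0.02,-0.02,0,0,0,0,1],[0,0,0,0,0,8,1],[0,0,0,0,0,8,1],[0,0,0,0,0,8,1],[0,0,0,0,0,8,1],[0,0,0,0,0,8,1],[0,0,0,0,0,8,1],[0,0,0,0,0,2,1],[0,0,0,0,0,0,1]])

```text
t: 2.1
tcp_pos: [0.4436, 0.1449, 0.305]
tool_rot: [0.57, 0.822, -0.0, -0.0]
force: [-0.4, -0.2, 0.5]
finger_gap: 1.005
gripper_force: 0.0
```

```bash
python3 - <<'E'
from h import *
d=snap("wrist","w1");print(d)
s=manip.sense();print(s["tcp_pos"],s["tool_rot"],s["t"],s["q"])
E
```

```text
{'fov_y': 68.04949351787756, 'cx': 280.1849500125993, 'cy': 209.6550487814671, 'mount': array([[-5.21478259e-06,  9.53258285e-01,  3.02156653e-01,
         7.70585727e-02],
       [ 9.99999924e-01,  1.22793976e-04, -3.70137779e-04,
         9.05494347e-04],
       [-3.89939921e-04,  3.02156628e-01, -9.53258213e-01,
        -1.28879047e-01],
       [ 0.00000000e+00,  0.00000000e+00,  0.00000000e+00,
         1.00000000e+00]])}
[0.44366598 0.14490843 0.30504355] [ 5.69834059e-01  8.21759700e-01 -2.40800957e-04 -2.87808509e-04] 2.15 [ 7.55745517e-02  2.36225534e-01  1.73614767e+00 -1.20847158e-05
  1.16996988e+00 -2.82609144e-01]
```

View pics/w1.png

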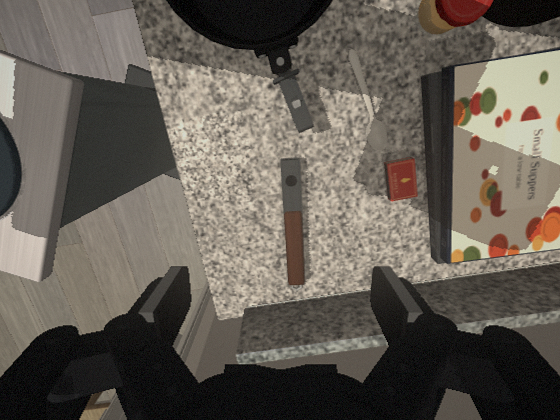

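The wrist view shows the stub with rivet (280,62), button (296,103) and tip (303,130). The handle mouth is at (291,158), hole (291,181) and loop end (296,284). I'll fit the axes on the depth cloud and check heights by triangulation.

```bash
cat >> h.py <<'E'
def cloud(tag):
    n=np.load(f"{tag}.npz");z=n["z"];v,u=np.mgrid[:z.shape[0],:z.shape[1]]
    f=n["f"];c=n["c"];P=np.stack([(u-c[0])/f*z,-(v-c[1])/f*z,-z],-1)
    P=P@n["E"][:3,:3].T+n["E"][:3,3]; P[z==0]=np.nan; return P
def fit(tag,box,zl,zh):
    P=cloud(tag)[box[1]:box[3],box[0]:box[2]].reshape(-1,3); P=P[(P[:,2]>zl)&(P[:,2]<zh)]
    (cx,cy),(w,h),a=cv2.minAreaRect(P[:,:2].astype(np.float32)*1000)
    m=P[:,:2].mean(0); q=P[:,:2]-m; d=np.linalg.svd(q,full_matrices=False)[2][0]
    s=q@d; t=q@np.array([-d[1],d[0]])
    return dict(n=len(P),mean=m.round(4),z=np.percentile(P[:,2],[10,50,90]).round(4),dir=d.round(4),yaw=np.degrees(np.arctan2(d[1],d[0])).round(2),s=np.percentile(s,[0.5,99.5]).round(4),t=np.percentile(t,[2,98]).round(4))
E
python3 - <<'E'
from h import *
print("handle",fit("w1",(265,150,320,295),.012,.04))
print("stub",fit("w1",(255,75,330,140),.043,.054))
print("stub top",fit("top",(325,195,360,225),.043,.056))
print("handle top",fit("top",(360,170,455,215),.014,.03))
for n,a,b in [("hole",(291,181),(379.7,201.7)),("mouth",(290.5,158),(367.7,207)),("button",(296,103),(338.3,212.3)),("rivet",(280,62),(322,227.3)),("gripend",(296,284),(446,176))]:
    p,e=tri(("w1",*a),("top",*b)); print(n,p.round(4),e.round(4), dep("w1",*a).round(4))
im=cv2.imread("pics/w1.png")[30:170,225:345]
a=cv2.resize(im,None,fx=4,fy=4,interpolation=cv2.INTER_CUBIC); cv2.imwrite("pics/c2.png",a)
E
```

```text
handle {'n': 2251, 'mean': array([0.4878, 0.0818]), 'z': array([0.0188, 0.021 , 0.0227]), 'dir': array([ 0.4046, -0.9145]), 'yaw': np.float64(-66.13), 's': array([-0.0902,  0.1085]), 't': array([-0.0126,  0.0128])}
stub {'n': 930, 'mean': array([0.4318, 0.2319]), 'z': array([0.051 , 0.0522, 0.0532]), 'dir': array([ 0.6952, -0.7188]), 'yaw': np.float64(-45.96), 's': array([-0.0345,  0.0315]), 't': array([-0.0097,  0.0098])}
stub top {'n': 280, 'mean': array([0.43  , 0.2301]), 'z': array([0.0505, 0.0526, 0.0544]), 'dir': array([-0.6871,  0.7266]), 'yaw': np.float64(133.4), 's': array([-0.0313,  0.0352]), 't': array([-0.0096,  0.0097])}
handle top {'n': 985, 'mean': array([0.4868, 0.0767]), 'z': array([0.0187, 0.0214, 0.024 ]), 'dir': array([-0.4067,  0.9136]), 'yaw': np.float64(114.0), 's': array([-0.0923,  0.0941]), 't': array([-0.0129,  0.0124])}
hole [ 0.4653  0.132  -0.0063] 0.0017 [0.4647 0.1345 0.0024]
mouth [0.4498 0.1645 0.0173] 0.0046 [0.4523 0.1646 0.0036]
button [0.4306 0.2316 0.0527] 0.0021 [0.4314 0.2321 0.054 ]
rivet [0.3981 0.2654 0.0541] 0.0022 [0.3993 0.2654 0.0601]
gripend [ 0.5273 -0.0143  0.0071] 0.0058 [ 0.5263 -0.0063  0.022 ]
```

View pics/c2.png

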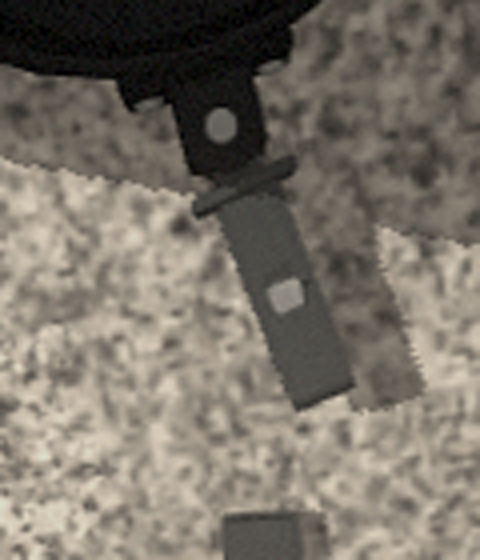

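Call:
drive_tool(plan=[[0,0,0,0,0,-3.4,1],[-0.03,0.005,0.03,0,0,0,1],[-0.03,0.005,0.03,0,0,0,1],[-0.0254,0.0048,0.03,0,0,0,1],[0,0,0.04,0,0,0,1],[0,0,0.04,0,0,0,1],[0,0,0.04,0,0,0,1],[0,0,0.035,0,0,0,1],[0,0,0.02,0,0,0,1],[0,0,0,0,0,0,1]])

```text
t: 3.15
tcp_pos: [0.4902, 0.0729, 0.0377]
tool_rot: [0.545, 0.838, -0.001, -0.003]
force: [0.1, -0.1, -0.3]
finger_gap: 0.997
gripper_force: 0.0
```

Call:
drive_tool(plan=[[0,0,0.015,0,0,0,1],[0,0,0.01,0,0,0,1],[0,0,0,0,0,0,1],[0,0,0,0,0,0,-1],[0,0,0,0,0,0,-1],[0,0,0,0,0,0,-1],[0,0,0,0,0,0,-1],[0,0,0,0,0,0,-1],[0,0,0,0,0,0,-1],[0,0,0,0,0,0,-1]], newtons=60)

```text
t: 4.15
tcp_pos: [0.4922, 0.0728, 0.016]
tool_rot: [0.545, 0.838, 0.0, 0.0]
force: [-0.4, -0.9, 5.6]
finger_gap: 0.29
gripper_force: 61.6
```

Call:
drive_tool(plan=[[0,0,-0.012,0,0,0,-1],[0,0,-0.013,0,0,0,-1],[0,0,-0.01,0,0,0,-1],[0,0,0,0,0,-7,-1],[0,0,0,0,0,-7,-1],[0,0,0,0,0,-6,-1],[0,0.025,0,0,0,0,-1],[0,0.025,0,0,0,0,-1],[0,0.017,0,0,0,0,-1],[0,0,0,0,0,0,-1]])

```text
t: 5.15
tcp_pos: [0.543, 0.1205, 0.0514]
tool_rot: [0.391, 0.92, 0.001, 0.002]
force: [-0.2, -0.4, -2.6]
finger_gap: 0.29
gripper_force: 60.4
```

Call:
drive_tool(plan=[[0,0,0,0,0,0,-1],[0,0,0,0,0,0,-1]])

```text
t: 5.35
tcp_pos: [0.539, 0.1188, 0.0504]
tool_rot: [0.392, 0.92, -0.0, -0.001]
force: [-0.1, 0.3, -2.6]
finger_gap: 0.292
gripper_force: 60.4
```

```bash
python3 - <<'E'
from h import *
snap("wrist","w2"); s=manip.sense(); print(s["tcp_pos"],s["tool_rot"],s["force"])
a=cv2.imread("pics/w2.png"); cv2.imwrite("pics/c3.png",cv2.resize(a[0:300,140:420],None,fx=2,fy=2,interpolation=cv2.INTER_CUBIC))
E
```

```text
[0.5390793 0.1187297 0.0503631] [ 3.92008120e-01  9.19961321e-01 -4.14050135e-04 -7.94411373e-04] [-0.6646861   0.09238876 -2.81630976]
```

View pics/c3.png

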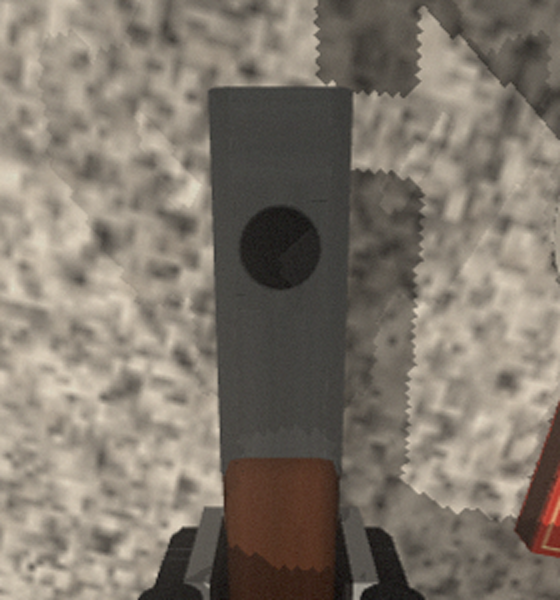

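The crop shows the mouth at orig (280,44) and hole (280,124), square in the grip. The stub tip is just out of view above, so I'll measure the handle first.

```bash
cat >> h.py <<'E'
def tool(P,tag):
    s=manip.sense(); return (P-s["tcp_pos"])@R.from_quat(s["tool_rot"]).as_matrix()
def report(tag,stubbox):
    P=cloud(tag)
    S=tool(P[44:225,235:325].reshape(-1,3),tag); S=S[(S[:,2]<.02)&(abs(S[:,1])<.016)&(S[:,0]>.03)]
    sl=S[(S[:,0]<.098)]; A=np.c_[sl[:,0],np.ones(len(sl))]
    print("sleeve top z=a*x+b",np.linalg.lstsq(A,sl[:,2],rcond=None)[0],"top z@mouth; xmax",np.percentile(S[:,0],99.5))
    for lo,hi in((.03,.05),(.05,.06),(.085,.098)):
        k=S[(S[:,0]>lo)&(S[:,0]<hi)]; print(lo,"y lo/hi",np.percentile(k[:,1],[2,98]).round(4),"z",np.median(k[:,2]).round(4))
E
python3 - <<'E'
from h import *
report("w2",None)
# stub of w1 in the present tool frame
P=cloud("w1")[75:140,255:330].reshape(-1,3);P=P[(P[:,2]>.043)&(P[:,2]<.0555)]
S=tool(P,"")
print("stub x",np.percentile(S[:,0],[.5,99.5]),"z",np.median(S[:,2]))
print("y=a x+b",np.polyfit(S[:,0],S[:,1],1), "y at tip",np.polyval(np.polyfit(S[:,0],S[:,1],1),.13),"z fit",np.polyfit(S[:,0],S[:,2],1))
E
```

```text
sleeve top z=a*x+b [ 0.02210348 -0.00364084] top z@mouth; xmax 0.09977264345797934
0.03 y lo/hi [-0.0119  0.0136] z -0.0041
0.05 y lo/hi [-0.0119  0.0135] z -0.0041
0.085 y lo/hi [-0.0119  0.0135] z -0.0041
stub x [0.12437381 0.19033992] z -0.0016893725199123267
y=a x+b [-0.00643846  0.00197544] y at tip 0.0011384424826043553 z fit [-0.00124415 -0.0014582 ]
```

Call:
drive_tool(plan=[[0.006,0.0003,-0.0006,0,0,0,-1],[0.006,0,0,0,0,0,-1],[0,0,0,0,0,0,-1],[0,0,0,0,0,0,-1]])

```text
t: 5.8
tcp_pos: [0.5319, 0.1283, 0.0509]
tool_rot: [0.392, 0.92, -0.0, -0.0]
force: [0.6, 0.2, -3.0]
finger_gap: 0.29
gripper_force: 60.4
```

```bash
python3 - <<'E'
from h import *
snap("wrist","w3"); s=manip.sense(); print(s["tcp_pos"],s["tool_rot"],s["force"])
report("w3",None)
P=tool(cloud("w3")[0:60,200:360].reshape(-1,3),"")
S=P[(P[:,0]>.104)&(P[:,2]<.008)&(abs(P[:,1])<.03)]
print(len(S),np.percentile(S[:,0],[1,99]),"y",np.percentile(S[:,1],[1,99]),"z",np.percentile(S[:,2],[10,50,90]))
a=cv2.imread("pics/w3.png"); cv2.imwrite("pics/c4.png",cv2.resize(a[0:100,200:360],None,fx=5,fy=5,interpolation=cv2.INTER_CUBIC))
E
```

```text
[0.53220782 0.12821144 0.05092472] [3.91597966e-01 9.20136418e-01 6.37006355e-06 7.20542439e-05] [ 0.73591809  0.75240307 -2.53716404]
sleeve top z=a*x+b [ 0.02291429 -0.00360723] top z@mouth; xmax 0.09990597638947402
0.03 y lo/hi [-0.0121  0.0134] z -0.004
0.05 y lo/hi [-0.0122  0.0133] z -0.0041
0.085 y lo/hi [-0.0121  0.0133] z -0.004
807 [0.11194506 0.11487724] y [-0.01024335  0.00848061] z [-0.00168935 -0.00017347  0.00588139]
```

View pics/c4.png

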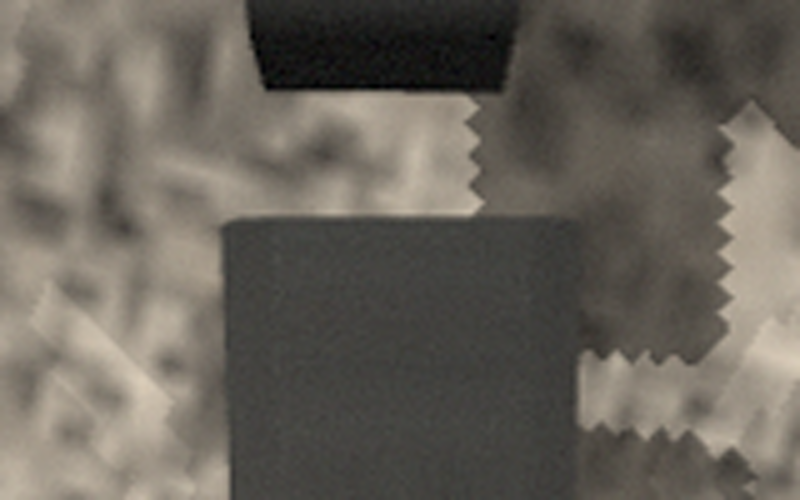

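The crop shows the stub's end face at columns 249–518 (centre about 384) with its lower edge at row 90. The sleeve centre is at column 401, so the stub sits about 1.4 mm to −y. Next I'll check height from the face's lower edge.

```bash
python3 - <<'E'
from h import *
P=tool(cloud("w3"),"")
for r in (1,4,8,12,15,16,17,18,19): print(r,np.nanmedian(P[r,255:298],0).round(4))
# sleeve mouth top edge & face profile across, row 8
r=P[8]; k=(r[:,0]>.104)&(r[:,0]<.125)&(r[:,2]<.02); print("row8 y",r[k][:,1].min(),r[k][:,1].max())
r=P[15]; k=(r[:,0]>.104)&(r[:,0]<.125)&(r[:,2]<.02); print("row15 y",r[k][:,1].min(),r[k][:,1].max())
r=P[60]; k=(r[:,2]<.01)&(abs(r[:,1])<.02); print("sleeve y",r[k][:,1].min(),r[k][:,1].max())
E
```

```text
1 [ 0.1143 -0.0009 -0.0011]
4 [ 0.1134 -0.0009 -0.0011]
8 [ 0.1123 -0.0009 -0.0003]
12 [ 0.1124 -0.001   0.0045]
15 [ 0.1123 -0.0011  0.0081]
16 [ 0.1124 -0.0011  0.0098]
17 [ 0.1123 -0.0011  0.0109]
18 [ 0.1219 -0.0015  0.0506]
19 [ 0.1215 -0.0016  0.0507]
row8 y -0.010309534349196977 0.0083422640007663
row15 y -0.010339035553961042 0.008635047219689182
sleeve y -0.012549090520552255 0.013411049675488538
```

Call:
drive_tool(plan=[[0,-0.0015,0,0,0,0,-1],[0.003,0,0,0,0,0,-1],[0.003,0,0,0,0,0,-1],[0.002,0,0,0,0,0,-1],[0.002,0,0,0,0,0,-1],[0.001,0,0,0,0,0,-1],[0.001,0,0,0,0,0,-1],[0.001,0,0,0,0,0,-1],[0.001,0,0,0,0,0,-1]])

```text
t: 6.75
tcp_pos: [0.5215, 0.1372, 0.0509]
tool_rot: [0.392, 0.92, 0.0, 0.0]
force: [-0.3, -0.2, -2.9]
finger_gap: 0.288
gripper_force: 60.4
```

Call:
drive_tool(plan=[[0.0005,0,0,0,0,0,-1],[0,0,0,0,0,0,-1]])

```text
t: 6.95
tcp_pos: [0.521, 0.1376, 0.0509]
tool_rot: [0.392, 0.92, -0.0, -0.0]
force: [0.2, -0.1, -2.2]
finger_gap: 0.289
gripper_force: 60.4
```

```bash
python3 - <<'E'
from h import *
s=manip.sense();print(s["tcp_pos"],s["force"],s["ft_torque"])
print("advance",(np.array(s["tcp_pos"])-[0.53220782,0.12821144,0.05092472])@R.from_quat(s["tool_rot"]).as_matrix())
E
```

```text
[0.52103347 0.13757008 0.05089355] [ 0.18485257 -0.12867891 -2.1665599 ] [-0.01329729 -0.02241589 -0.00193123]
advance [ 1.44910543e-02 -1.56829232e-03  3.23545399e-05]
```

Call:
drive_tool(plan=[[0.001,0,0,0,0,0,-1],[0.001,0,0,0,0,0,-1],[0.001,0,0,0,0,0,-1],[0.002,0,0,0,0,0,-1],[0.002,0,0,0,0,0,-1]])

```text
t: 7.45
tcp_pos: [0.5161, 0.1427, 0.0509]
tool_rot: [0.392, 0.92, -0.0, -0.0]
force: [-0.2, -0.2, -2.3]
finger_gap: 0.287
gripper_force: 60.4
```

Call:
drive_tool(plan=[[0.002,0,0,0,0,0,-1],[0.002,0,0,0,0,0,-1],[0.002,0,0,0,0,0,-1],[0.002,0,0,0,0,0,-1],[0.002,0,0,0,0,0,-1]])

```text
t: 7.95
tcp_pos: [0.5092, 0.1499, 0.0509]
tool_rot: [0.392, 0.92, 0.0, 0.0]
force: [-0.0, -0.6, -2.1]
finger_gap: 0.291
gripper_force: 60.4
```

Call:
drive_tool(plan=[[0.0015,0,0,0,0,0,-1],[0.0015,0,0,0,0,0,-1],[0.0015,0,0,0,0,0,-1],[0.0015,0,0,0,0,0,-1],[0,0,0,0,0,0,-1]])

```text
t: 8.45
tcp_pos: [0.5049, 0.1542, 0.0509]
tool_rot: [0.392, 0.92, -0.0, -0.0]
force: [0.2, -0.1, -2.4]
finger_gap: 0.29
gripper_force: 60.4
```

Call:
drive_tool(plan=[[0.001,0,0,0,0,0,-1],[0.001,0,0,0,0,0,-1],[0.001,0,0,0,0,0,-1],[0.001,0,0,0,0,0,-1]])

```text
t: 8.85
tcp_pos: [0.5023, 0.157, 0.0509]
tool_rot: [0.392, 0.92, -0.0, -0.0]
force: [-0.9, -0.7, -1.5]
finger_gap: 0.284
gripper_force: 60.4
```

Call:
drive_tool(plan=[[0.001,0,0,0,0,0,-1],[0.001,0,0,0,0,0,-1],[0.001,0,0,0,0,0,-1],[0,0,0,0,0,0,-1]])

```text
t: 9.25
tcp_pos: [0.501, 0.1591, 0.0512]
tool_rot: [0.392, 0.92, 0.0, 0.001]
force: [2.5, -1.8, -0.4]
finger_gap: 0.288
gripper_force: 60.6
```

Call:
drive_tool(plan=[[0.001,0,0,0,0,0,-1],[0.001,0,0,0,0,0,-1],[0.001,0,0,0,0,0,-1],[0,0,0,0,0,0,-1]])

```text
t: 9.65
tcp_pos: [0.4988, 0.1614, 0.0511]
tool_rot: [0.392, 0.92, 0.0, 0.001]
force: [2.2, -2.1, 0.5]
finger_gap: 0.287
gripper_force: 60.8
```

```bash
cat >> h.py <<'E'
def adv():
    s=manip.sense();M=R.from_quat(s["tool_rot"]).as_matrix()
    print("adv",((np.array(s["tcp_pos"])-[0.53220782,0.12821144,0.05092472])@M).round(4),"F tool",(np.array(s["force"])@M).round(2),"tq",(np.array(s["ft_torque"])@M).round(3),"t",s["t"],np.round(s["tool_rot"],4))
E
python3 -c "
from h import *
adv()"
```

```text
adv [ 0.0471 -0.0011 -0.0003] F tool [-3.08  0.14 -0.54] tq [-0.076 -0.321  0.024] t 9.65 [3.919e-01 9.200e-01 4.000e-04 6.000e-04]
```

Call:
drive_tool(plan=[[0.0015,0,0,0,0,0,-1],[0.0015,0,0,0,0,0,-1],[0.0015,0,0,0,0,0,-1],[0.0015,0,0,0,0,0,-1],[0.0015,0,0,0,0,0,-1]])

```text
t: 10.15
tcp_pos: [0.4921, 0.167, 0.0508]
tool_rot: [0.392, 0.92, -0.0, -0.001]
force: [0.5, -0.5, 1.4]
finger_gap: 0.288
gripper_force: 60.8
```

Call:
drive_tool(plan=[[0.0015,0,0,0,0,0,-1],[0.0015,0,0,0,0,0,-1],[0.0015,0,0,0,0,0,-1],[0.0015,0,0,0,0,0,-1],[0.0015,0,0,0,0,0,-1]])

```text
t: 10.65
tcp_pos: [0.4878, 0.1722, 0.0509]
tool_rot: [0.392, 0.92, 0.0, 0.0]
force: [1.8, -1.3, 0.9]
finger_gap: 0.288
gripper_force: 60.8
```

```bash
python3 -c "
from h import *
adv()"
```

```text
adv [ 0.0625 -0.0015  0.    ] F tool [-2.16  0.43 -0.93] tq [-0.028  0.036 -0.055] t 10.65 [0.3918 0.9201 0.     0.    ]
```

Call:
drive_tool(plan=[[0.001,0,0,0,0,0,-1],[0.001,0,0,0,0,0,-1],[0.001,0,0,0,0,0,-1],[0.001,0,0,0,0,0,-1],[0.001,0,0,0,0,0,-1],[0.001,0,0,0,0,0,-1]])

```text
t: 11.25
tcp_pos: [0.4836, 0.1765, 0.0509]
tool_rot: [0.392, 0.92, -0.0, 0.0]
force: [1.1, -1.2, 1.4]
finger_gap: 0.289
gripper_force: 60.8
```

Call:
drive_tool(plan=[[0.001,0,0,0,0,0,-1],[0.001,0,0,0,0,0,-1],[0.001,0,0,0,0,0,-1],[0,0,0,0,0,0,-1]])

```text
t: 11.65
tcp_pos: [0.4807, 0.1788, 0.0505]
tool_rot: [0.392, 0.92, -0.0, -0.001]
force: [0.2, -0.3, -1.9]
finger_gap: 0.288
gripper_force: 60.4
```

Call:
drive_tool(plan=[[0.001,0,0,0,0,0,-1],[0,0,0,0,0,0,-1]])

```text
t: 11.85
tcp_pos: [0.4806, 0.1794, 0.0508]
tool_rot: [0.392, 0.92, -0.0, -0.0]
force: [-0.7, 0.2, -2.7]
finger_gap: 0.289
gripper_force: 60.4
```

```bash
python3 -c "
from h import *
adv()"
```

```text
adv [ 0.0727 -0.0017  0.0002] F tool [ 0.59 -0.39  2.73] tq [-0.017 -0.028 -0.046] t 11.85 [ 3.917e-01  9.201e-01 -1.000e-04 -3.000e-04]
```

The force dropped and the weight came back, so the button has popped. Now I'll feel for the collar.

Call:
drive_tool(plan=[[0.0005,0,0,0,0,0,-1],[0.0005,0,0,0,0,0,-1],[0,0,0,0,0,0,-1]])

```text
t: 12.15
tcp_pos: [0.4801, 0.1801, 0.0509]
tool_rot: [0.392, 0.92, -0.0, -0.0]
force: [0.3, -0.6, -2.6]
finger_gap: 0.288
gripper_force: 60.4
```

Call:
drive_tool(plan=[[0.0005,0,0,0,0,0,-1],[0,0,0,0,0,0,-1]])

```text
t: 12.35
tcp_pos: [0.4798, 0.1804, 0.0509]
tool_rot: [0.392, 0.92, -0.0, -0.0]
force: [-0.2, -0.5, -3.2]
finger_gap: 0.293
gripper_force: 60.4
```

Call:
drive_tool(plan=[[0.0005,0,0,0,0,0,-1],[0,0,0,0,0,0,-1]])

```text
t: 12.55
tcp_pos: [0.4798, 0.1807, 0.051]
tool_rot: [0.392, 0.92, 0.0, 0.0]
force: [0.2, -0.3, -2.9]
finger_gap: 0.293
gripper_force: 60.4
```

```bash
python3 -c "
from h import *
adv()"
```

```text
adv [ 0.0742 -0.0014 -0.0001] F tool [-0.32 -0.07  2.87] tq [ 0.06  -0.118 -0.03 ] t 12.55 [3.916e-01 9.201e-01 0.000e+00 3.000e-04]
```

Call:
drive_tool(plan=[[0.0005,0,0,0,0,0,-1],[0,0,0,0,0,0,-1]])

```text
t: 12.75
tcp_pos: [0.4798, 0.1808, 0.051]
tool_rot: [0.391, 0.92, 0.0, 0.001]
force: [1.0, -3.9, -2.4]
finger_gap: 0.288
gripper_force: 60.4
```

Call:
drive_tool(plan=[[0.0005,0,0,0,0,0,-1],[0,0,0,0,0,0,-1]])

```text
t: 12.95
tcp_pos: [0.4799, 0.1809, 0.0511]
tool_rot: [0.391, 0.92, 0.0, 0.001]
force: [2.6, -5.9, -2.3]
finger_gap: 0.29
gripper_force: 60.4
```

```bash
python3 -c "
from h import *
adv()"
```

```text
adv [ 0.0743 -0.0011 -0.0003] F tool [-6.   -2.22  2.33] tq [ 0.331 -0.895 -0.132] t 12.95 [0.3913 0.9203 0.     0.0011]
```

Contact on the collar at adv 74.3 mm with 6 N. I'll check the hole for the button.

```bash
python3 - <<'E'
from h import *
snap("wrist","w4"); P=tool(cloud("w4"),"")
print("hole z (sleeve top ~ -.004, button out ~2mm prouder than that):",np.nanmedian(P[118:130,274:286].reshape(-1,3),0).round(4))
a=cv2.imread("pics/w4.png"); cv2.imwrite("pics/c5.png",cv2.resize(a[0:200,180:380],None,fx=3,fy=3,interpolation=cv2.INTER_CUBIC))
E
```

```text
hole z (sleeve top ~ -.004, button out ~2mm prouder than that): [ 0.0721  0.0005 -0.0044]
```

View pics/c5.png

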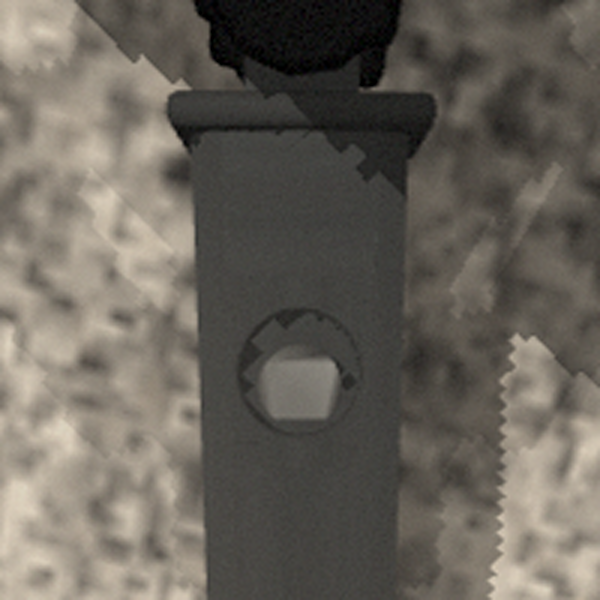

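Call:
drive_tool(plan=[[0,0,0,0,0,0,-1],[0,0,0,0,0,0,-1]])

```text
t: 13.2
tcp_pos: [0.4799, 0.1809, 0.0511]
tool_rot: [0.391, 0.92, 0.0, 0.001]
force: [1.0, -5.2, -1.1]
finger_gap: 0.287
gripper_force: 60.4
```

The picture shows the sleeve flush on the collar at crop row 130 and the bright button up through the hole at (300,385). Now I'll pull back.

Call:
drive_tool(plan=[[-0.001,0,0,0,0,0,-1],[-0.001,0,0,0,0,0,-1],[-0.001,0,0,0,0,0,-1],[-0.001,0,0,0,0,0,-1],[-0.001,0,0,0,0,0,-1],[-0.0005,0,0,0,0,0,-1],[0,0,0,0,0,0,-1]])

```text
t: 13.9
tcp_pos: [0.4825, 0.1776, 0.0509]
tool_rot: [0.392, 0.92, -0.0, -0.0]
force: [-0.1, 1.7, -2.6]
finger_gap: 0.295
gripper_force: 60.4
```

Call:
drive_tool(plan=[[-0.0007,0,0,0,0,0,-1],[0,0,0,0,0,0,-1]])

```text
t: 14.1
tcp_pos: [0.4826, 0.1773, 0.0508]
tool_rot: [0.392, 0.92, -0.0, -0.001]
force: [-1.5, 3.0, -2.4]
finger_gap: 0.289
gripper_force: 60.4
```

```bash
python3 -c "
from h import *
adv()"
```

```text
adv [ 0.0698 -0.0018  0.0002] F tool [3.2  1.02 2.39] tq [-0.171  0.38   0.048] t 14.1 [ 3.92e-01  9.20e-01 -0.00e+00 -6.00e-04]
```

It has caught. I'll pull to about 8 N.

Call:
drive_tool(plan=[[-0.0007,0,0,0,0,0,-1],[-0.0007,0,0,0,0,0,-1],[0,0,0,0,0,0,-1],[0,0,0,0,0,0,-1]])

```text
t: 14.5
tcp_pos: [0.4826, 0.1768, 0.0507]
tool_rot: [0.392, 0.92, -0.0, -0.002]
force: [-2.4, 6.6, -2.0]
finger_gap: 0.293
gripper_force: 60.4
```

```bash
python3 -c "
from h import *
adv()"
```

```text
adv [ 0.0694 -0.0021  0.0004] F tool [6.39 2.84 2.04] tq [-0.346  0.956  0.186] t 14.5 [ 3.924e-01  9.198e-01 -1.000e-04 -1.500e-03]
```

Call:
drive_tool(plan=[[-0.0006,0,0,0,0,0,-1],[0,0,0,0,0,0,-1],[0,0,0,0,0,0,-1],[0.001,0,0,0,0,0,-1],[0.001,0,0,0,0,0,-1],[0.001,0,0,0,0,0,-1],[0.0005,0,0,0,0,0,-1],[0,0,0,0,0,0,-1]])

```text
t: 15.3
tcp_pos: [0.4826, 0.1778, 0.051]
tool_rot: [0.392, 0.92, 0.0, 0.001]
force: [-0.7, 0.1, -3.5]
finger_gap: 0.289
gripper_force: 60.4
```

Call:
drive_tool(plan=[[0,0,0,0,0,0,-0.2],[0,0,0,0,0,0,0],[0,0,0,0,0,0,0.3],[0,0,0,0,0,0,0.6],[0,0,0,0,0,0,0.6],[0,0,0,0,0,0,0.6],[0,0,-0.01,0,0,0,0.6],[0,0,-0.02,0,0,0,0.6],[0,0,-0.03,0,0,0,0.6],[0,0,-0.03,0,0,0,0.6]])

```text
t: 16.3
tcp_pos: [0.4817, 0.1781, 0.1421]
tool_rot: [0.392, 0.92, -0.0, -0.0]
force: [0.4, -0.0, -0.5]
finger_gap: 0.801
gripper_force: 0.0
```

Call:
drive_tool(plan=[[-0.01,0,-0.03,0,0,0,0.6],[-0.01,0,-0.03,0,0,0,0.6],[0,0,-0.03,0,0,0,0.6],[0,0,0,0,0,0,0.6],[0,0,0,0,0,0,0.6],[0,0,0,0,0,0,0.6]])

```text
t: 16.9
tcp_pos: [0.4948, 0.1636, 0.2301]
tool_rot: [0.392, 0.92, -0.001, -0.001]
force: [-1.0, 0.4, -0.8]
finger_gap: 0.801
gripper_force: 0.0
```

```bash
python3 - <<'E'
from h import *
snap("wrist","w5"); adv()
snap("top","top2")
a=np.load("top.npz");b=np.load("top2.npz")
P=cloud("w5").reshape(-1,3)
a=cv2.imread("pics/w5.png"); cv2.imwrite("pics/c6.png",a)
E
```

```text
adv [ 0.0518 -0.0029 -0.1788] F tool [0.25 0.08 0.05] tq [0.006 0.008 0.003] t 16.95 [ 3.917e-01  9.201e-01 -7.000e-04 -1.300e-03]
```

View pics/c6.png

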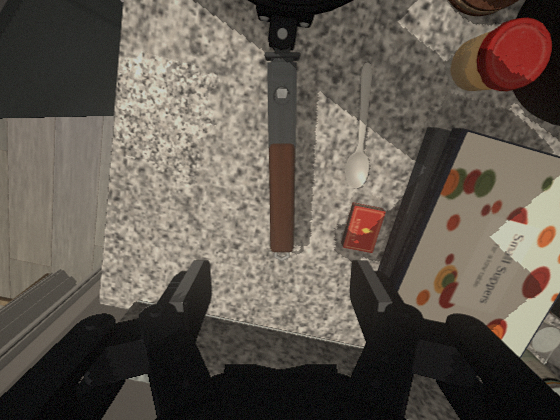

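The handle sits on the stub (mouth at (281,60)) with the bright button up in the hole at (282,93), and the gripper is clear. The spoon and matchbox are where they were. Handing in.

```bash
python3 -c "
from station import manip
print(manip.sign_off())"
```

```text
the job is handed in; nothing more can be done
None
```

The handle is on the stub and locked: the sleeve reached the collar at about 6 N, the button showed up through the hole, a pull of about 7 N was caught by it, and I let go and handed the job in at about 17 s (the verdict was not shown).

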